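# Run down the loose wing nut on a sample holder

### The job

One of the two sample holders has been left with its wing nut loose, standing clear of the lid. With closed fingertips, push its wings round clockwise (seen from above) in repeated strokes until the nut is all the way down and finger-tight on the lid: push gently, do not pinch or grip the nut. Leave the other holder's tight nut and the things standing round about as they are, and finish with the hand clear.

Things in the scene. Friction and masses are not known exactly. Their poses are not given: they have to be found in the camera images.
- holder_a: The sample holder whose wing nut is loose, fixed on the worktop, vertical: a round aluminium pot with a flat lid 120 mm across, lid top 68 mm above the worktop. Origin on its axis at the underside. A threaded stud, 12 mm thick, rises from the middle of the lid to 28 mm above it and carries the wing nut. On its +x side (mostly away from the robot) a bent vent tube stands on the lid.
- tube_a (a point): Inner end of holder_a's vent tube, 21 mm from the axis, 115 mm above the worktop. The tube (8 to 11 mm thick) rises 52 mm from the axis on the holder's +x side and bends in over the wings' path; top 121 mm, underside of its level end 110 mm above the worktop. It bars a vertical finger within about 0.85 rad either side of +x, so the wings are pushed in strokes round the rest of the circle.
- wingnut_a (a joint): How far the loose nut is unscrewed, rad: 0 as it just rests on the lid; 5.0 to 7.5 at the start. Clockwise seen from above lowers the value. It rises 6 mm a turn, turns stiffly (0.04 N m) and stays where it is left. At 0 the rubber ring under the lid makes a springy stop (about 0.8 N m per rad beyond): it gives a little and comes back.
- hub_a (a point): Loose nut, dark steel: its axis at its underside; z up, x along one wing (azimuth = holder_a yaw + joint value). Hub 23 mm across, 15 mm high; flange 32 mm across. Two opposite upright wings, flat plates 6 mm thick, reaching from 9 to 38 mm from the axis, their lower edge 4 mm and their top 32 mm above the underside.
- wing_a (a point): Loose nut: the middle of one wing's outer part, 30 mm from the axis and 22 mm above the nut's underside; the other wing is opposite.
- holder_b: The other sample holder, exactly alike and fixed too, whose wing nut is already tight. Origin and axes as for holder_a.
- wingnut_b (a joint): The tight nut's angle, rad, 0 = down on the lid (as at the start); it is to stay there.
- vial_white: Bystander: loose upright glass vial with a white cap, 28 mm across, 60 mm high, between the holders; origin at its underside.
- vial_black: Bystander: loose upright glass vial with a black cap, 28 mm across, 60 mm high, between the holders; origin at its underside.
- spanner: Bystander: loose flat open-ended spanner, 161 mm long, 6 mm thick; origin in the middle of its underside.
- bottle_cap: Bystander: loose round bottle cap, 53 mm across, 25 mm high; origin in the middle of its underside.

How it is judged:
By the outcome, as a careful person would: the job done as asked, in the order asked, and still so for the second after the job is handed in, with the robot touching nothing.
It also fails if it takes over 61 s, if anything falls off the work surface, if the arm or the gripper's body presses on something with over 40 N, if the wrist force passes 120 N, or if a joint passes its speed limit or range.

### The arm

A 6-joint arm with a two-finger parallel gripper is mounted at the origin on a cart in front of the work surface, level with it; the furniture and walls round the work are solid. World frame = base frame: x ahead of the robot, y to its left, z up, the work surface at z = 0. Lengths are in m, angles in rad, forces in N, time in s.
With the tool pointing down it reaches from about 0.375 to 0.975 m from the base axis. Payload 3.8 kg.
Tool frame: the origin (TCP) lies on the centre line of the jaws, within the pads' length; the fingertips stand 14 mm ahead of it and the grasp point (between the pads) lies 5 mm behind it; z points along the fingers, y is the line along which they close (so a half turn about z gives the same grasp; the last joint's range is limited). The gripper opens to 85 mm and grips with 20 to 120 N. Pads are 22 mm wide; open, the fingers measure 114 mm over their backs; the gripper's body (76 mm by 85 mm) begins 54 mm behind the grasp point. The pads swing forward as they close: fully open they stand 13 mm farther back than shut.
Start: joints at [1.257, 0.264, 1.604, -0, 1.274, -0.037], TCP at [0.184, 0.649, 0.245] pointing down, gripper open.
Joint ranges: [-2.63, 2.63], [-0.94, 2.18], [0.31, 2.57], [-1.31, 4.45], [0, 2.66], [-2.55, 2.55]. Speed limits (rad/s): [2.57, 2.57, 3.14, 3.14, 3.14, 3.14].

### API

Orientations are given as a rotation vector (axis times angle).
In Python, from workcell import bot, eyes, spot_in gives the robot as it stands.
- The arm moves only by the tool carry_out, never from a script. Its argument "series" is text: rows parted by semicolons, each of 4 numbers parted by spaces: the shift along the world's x, y, z in m, then the turn about the world's z in degrees. In form: tx ty tz roll; .... A call has 1 to 20 rows; each row shifts and turns the commanded pose from where the row before left it; what a row does not reach is not made up. A row lasts 1/8 s, in which the tool goes at most 62.5 mm and 10.7 degrees, less where a joint would pass 70% of its speed; a pose out of reach is approached as far as the arm can. A call is refused whole if a number of a shift passes 0.0625 or a number of a turn 10.7, either way. A call with a gripper value outside its range is refused whole. "jaw" is the gripper command: -1 is shut, 1 is fully open, values between are in proportion, set as the call begins (left out, the last holds). The fingers move at their own pace and stop on an object; "grip_force" is the grip in N (left out, the last holds). Time passes only in rows, so rows that do not move let the fingers close. It gives the time, the measured TCP pose, the force, the opening and the grip force at its end, in the units of the state.
- bot.read_state(): the state, without advancing time (a new reading comes with each control period).
- eyes.read_camera(name): name is "scene" or "side" or "wrist"; returns (picture, depth): 400x640x3 uint8, blue, green, red; 400x640 float32, m along the optical axis (not along the pixel's ray), 0 where there is no reading.
- eyes.get_calibration(name): a dict with "K" (3x3 intrinsics, pixels), "position" and "rotation" of the camera in the world; the wrist camera has in their place "T_tool_cam" (4x4, takes a point from camera to tool coordinates, whose origin is the TCP and whose axes are the flange's). Camera axes: x right, y down, z forward; pixel columns grow to the right and rows downward; lengths in m; the calibration is good to about 2 mm. A picture is of the moment at which its call begins: read the wrist's pose just before it. get_calibration takes no time and is no camera call.
- bot.finish_job(): hands the job in; it is judged then, once.
Trained networks look in the newest picture that a camera, given by its name, has taken for a name from the list of things; names that differ only in an ending like _2 or _b are one class to them, and where a whole thing is asked for, a point or a joint stands for the part that bears it (a point fixed in the world has none). Each returns a list of dicts, best first, with "score" (0 to 1); they miss things now and then, are a little off and sometimes report something else, mostly with a low value. They report only what shows in the picture. A call takes as long as a camera call.
- spot_in(camera, target): "rect" ([centre column, centre row, width, height] in pixels, round what is visible of it).
The state is a dict: "time": time; "q": joint angles; "joint_vel": joint speeds; "joint_torque": joint torques, N m; "tool_pos": TCP position; "tcp_rot": TCP orientation; "wrist_force": force on the tool from outside, world axes, zero at the start; "torque": the same for the moment, N m; "width": opening from 0.0 (shut) to 1.0 (fully open); "grip_force": force on a finger pad.
Only numpy, scipy, OpenCV 4.12 (cv2) and the standard library are available. Lean on these libraries where they do the work, as an engineer would, in place of code of your own. Each camera call takes 0.05 s, during which the arm holds its last target. There are 200 camera calls.

## Working session

There is one attempt and no reset: what is moved stays moved. The work goes in short steps, Python scripts to look and compute and a tool call to move; the robot and the scene stay as the last step left them, time stands still between calls to the robot, and variables do not carry over. Pictures are saved under pics/ and viewed, at most 10 in all, crops included, and the job is handed in when it is done.

Besides the shell and the picture viewer there is one more tool, called after "Emit:" in YAML: its name, and indented under it one key for each argument. carry_out: Moves the arm, as the interface text tells. Its arguments: {"type":"object","properties":{"series":{"type":"string"},"jaw":{"type":"number"},"grip_force":{"type":"number"}},"required":["series"]}

```bash
mkdir -p pics; cat > h.py <<'E'
import numpy as np,cv2
from scipy.spatial.transform import Rotation as R
from workcell import bot,eyes,spot_in
def cam(n):
    s=bot.read_state(); im,d=eyes.read_camera(n); c=eyes.get_calibration(n); K=np.array(c["K"])
    if n=="wrist":
        T=np.eye(4);T[:3,:3]=R.from_rotvec(s["tcp_rot"]).as_matrix();T[:3,3]=s["tool_pos"]
        T=T@np.array(c["T_tool_cam"])
    else:
        T=np.eye(4);r=np.array(c["rotation"]);T[:3,:3]=r if r.shape==(3,3) else R.from_rotvec(r).as_matrix();T[:3,3]=c["position"]
    return im,d,K,T
def cloud(d,K,T):
    v,u=np.mgrid[:d.shape[0],:d.shape[1]]
    P=np.stack([(u-K[0,2])/K[0,0]*d,(v-K[1,2])/K[1,1]*d,d],-1)
    W=P@T[:3,:3].T+T[:3,3]; W[d<=0]=np.nan; return W
E
python3 - <<'E'
from h import *
for n in("scene","side"):
    im,d,K,T=cam(n);cv2.imwrite(f"pics/{n}0.png",im);W=cloud(d,K,T);np.save(n,W)
    print(n,T[:3,3].round(3),T[:3,2].round(2))
    for t in("holder_a","wingnut_a","tube_a","vial_white"):
        for r in spot_in(n,t)[:3]:
            x,y,w,h=r["rect"];print(t,round(r["score"],2),np.round(r["rect"]),W[int(y),int(x)].round(3))
s=bot.read_state();print(s["time"],s["tool_pos"],s["tcp_rot"])
E
```

```text
scene [ 0.072 -0.666  0.67 ] [ 0.49  0.62 -0.62]
holder_a 0.9 [328. 230.  52.  62.] [ 0.496 -0.166  0.07 ]
holder_a 0.87 [397. 285.  66.  76.] [ 0.501 -0.37   0.069]
holder_a 0.58 [340. 268.  12.  24.] [ 0.458 -0.249  0.045]
tube_a 0.91 [398. 286.  62.  69.] [ 0.501 -0.37   0.069]
vial_white 0.52 [340. 269.  10.  22.] [ 0.459 -0.252  0.045]
vial_white 0.52 [400. 267.  17.  38.] [ 0.52  -0.356  0.096]
side [ 0.849 -0.996  0.711] [-0.32  0.78 -0.54]
holder_a 0.97 [318. 228.  55.  64.] [ 0.531 -0.169  0.067]
wingnut_a 0.7 [279. 272.  45.  28.] [ 0.527 -0.36   0.095]
wingnut_a 0.7 [317. 215.  28.  16.] [ 0.522 -0.145  0.083]
tube_a 0.57 [279. 294.  68.  68.] [ 0.54  -0.387  0.069]
vial_white 0.57 [278. 250.  14.  25.] [ 0.473 -0.251  0.053]
0.5 [0.18445459 0.6492819  0.24525333] [-4.33400113e-01 -3.11153919e+00  9.01926466e-05]
```

```bash
python3 - <<'E'
import cv2,numpy as np
a=cv2.imread("pics/scene0.png")[190:340,270:470];b=cv2.imread("pics/side0.png")[180:340,210:410]
c=np.vstack([cv2.resize(a,(800,600))[:,:],]);
o=np.hstack([cv2.resize(a,None,fx=2,fy=2),cv2.resize(b[:150],None,fx=2,fy=2)]);cv2.imwrite("pics/c0.png",cv2.resize(o,(800,300)))
for n in("scene","side"):
    W=np.load(n+".npy")
    for cy in(-.16,-.36):
        m=(abs(W[...,2]-.068)<.004)&(abs(W[...,0]-.52)<.09)&(abs(W[...,1]-cy)<.09)
        P=W[m];print(n,cy,len(P),P.min(0).round(3),P.max(0).round(3))
        m=(W[...,2]>.076)&(abs(W[...,0]-.52)<.07)&(abs(W[...,1]-cy)<.07)
        P=W[m];print(" up",len(P),P.min(0).round(3),P.max(0).round(3))
E
```

```text
scene -0.16 1133 [ 0.456 -0.194  0.064] [ 0.575 -0.076  0.072]
 up 329 [ 0.478 -0.145  0.076] [ 0.569 -0.128  0.122]
scene -0.36 1945 [ 0.464 -0.414  0.064] [ 0.585 -0.295  0.072]
 up 394 [ 0.497 -0.383  0.076] [ 0.579 -0.326  0.122]
side -0.16 965 [ 0.459 -0.197  0.064] [ 0.578 -0.074  0.072]
 up 444 [ 0.482 -0.148  0.076] [ 0.577 -0.128  0.121]
side -0.36 1602 [ 0.466 -0.415  0.064] [ 0.585 -0.297  0.072]
 up 643 [ 0.499 -0.385  0.076] [ 0.583 -0.326  0.122]
```

View pics/c0.png

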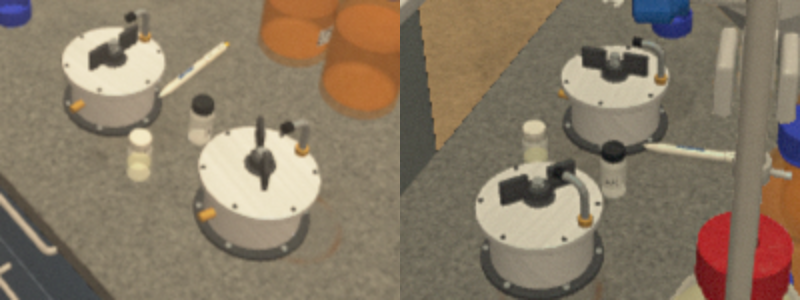

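```bash
python3 - <<'E'
from h import *
for n in("scene","side"):
    W=np.load(n+".npy")
    for c in((.517,-.1355),(.525,-.3555)):
        D=W[...,:2]-c; r=np.hypot(D[...,0],D[...,1]);z=W[...,2]
        t=(r<.062)&(z>.11); m=(r>.042)&(r<.060)&(z>.078)
        ta=np.nanmean(D[m],0); print(n,c,"tube post",ta.round(4),np.arctan2(ta[1],ta[0]).round(3), "tube top mean",np.nanmean(D[t],0).round(4))
        ang=np.arctan2(D[...,1],D[...,0])
        yaw=np.arctan2(ta[1],ta[0])
        w=(r>.012)&(r<.039)&(z>.082)&(z<.109)
        for s,mm in(("front",w&(np.cos(ang-yaw)<.0)),("back",w&(np.cos(ang-yaw)>0))):
            P=D[mm]; 
            if len(P)>5: print("  wing",s,len(P),"mean",P.mean(0).round(4),"az",np.arctan2(*P.mean(0)[::-1]).round(3),"z95-98",np.percentile(z[mm],[90,97,100]).round(4), "rmax",r[mm].max().round(3))
E
```

```text
scene (0.517, -0.1355) tube post [0.0484 0.003 ] 0.061 tube top mean [0.031  0.0024]
  wing front 74 mean [-0.026  -0.0026] az -3.042 z95-98 [0.0988 0.0999 0.1011] rmax 0.039
  wing back 56 mean [0.0238 0.0012] az 0.052 z95-98 [0.0996 0.1009 0.1012] rmax 0.036
scene (0.525, -0.3555) tube post [ 0.047  -0.0103] -0.216 tube top mean [ 0.0301 -0.0062]
  wing front 95 mean [-0.0194 -0.0152] az -2.478 z95-98 [0.1066 0.1077 0.1084] rmax 0.038
  wing back 50 mean [0.0135 0.0198] az 0.972 z95-98 [0.1064 0.1077 0.1084] rmax 0.036
side (0.517, -0.1355) tube post [0.0516 0.002 ] 0.038 tube top mean [0.0363 0.0008]
  wing front 82 mean [-0.0231 -0.0035] az -2.99 z95-98 [0.0989 0.0998 0.1005] rmax 0.035
  wing back 96 mean [0.0248 0.0001] az 0.002 z95-98 [0.099  0.0999 0.1004] rmax 0.038
side (0.525, -0.3555) tube post [ 0.0504 -0.0113] -0.22 tube top mean [ 0.0359 -0.0084]
  wing front 160 mean [-0.0154 -0.0198] az -2.231 z95-98 [0.1059 0.1071 0.1081] rmax 0.038
  wing back 99 mean [0.0176 0.0165] az 0.753 z95-98 [0.1066 0.1073 0.1086] rmax 0.038
```

```bash
python3 - <<'E'
from h import *
W=np.concatenate([np.load(n+".npy").reshape(-1,3) for n in("scene","side")])
W=W[np.isfinite(W[:,0])]
print("y cols",[round(-.6+.1*j,1) for j in range(13)])
for x in np.arange(.1,.9,.1):
    r=[]
    for y in np.arange(-.6,.7,.1):
        P=W[(W[:,0]>=x)&(W[:,0]<x+.1)&(W[:,1]>=y)&(W[:,1]<y+.1)]
        r.append(int(1000*np.percentile(P[:,2],99.5)) if len(P)>5 else -1)
    print(round(x,1),r)
s=bot.read_state();print(s["q"],s["width"])
E
```

```text
y cols [-0.6, -0.5, -0.4, -0.3, -0.2, -0.1, 0.0, 0.1, 0.2, 0.3, 0.4, 0.5, 0.6]
0.1 [-1, -1, -1, -1, 2, 241, 10, 3, -892, -891, -891, 348, 455]
0.2 [-1, -1, -1, -1, -1, -1, -896, -891, -890, -890, -892, -890, 449]
0.3 [2, 2, 2, 2, 2, 2, 2, 2, 23, 26, 15, 14, -890]
0.4 [35, 66, 85, 60, 98, 68, 207, 242, 26, 26, 14, 15, -892]
0.5 [80, 68, 119, 67, 119, 211, 244, 262, 355, 2, 17, 19, -890]
0.6 [121, 2, 3, 2, 194, 246, 262, 292, 359, 375, -1, 16, -890]
0.7 [626, 120, 195, 195, 196, 307, 349, 313, 314, 435, 432, -1, -1]
0.8 [629, 88, 131, 145, 123, 2, 368, 384, 463, 453, 376, -1, -1]
[ 1.25709798e+00  2.63909087e-01  1.60403746e+00  4.70746448e-06
  1.27370522e+00 -3.69045747e-02] 1.0004543298825261
```

View pics/scene0.png

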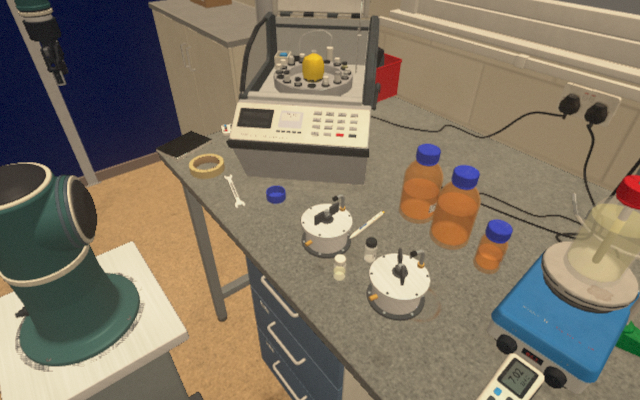

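View pics/side0.png

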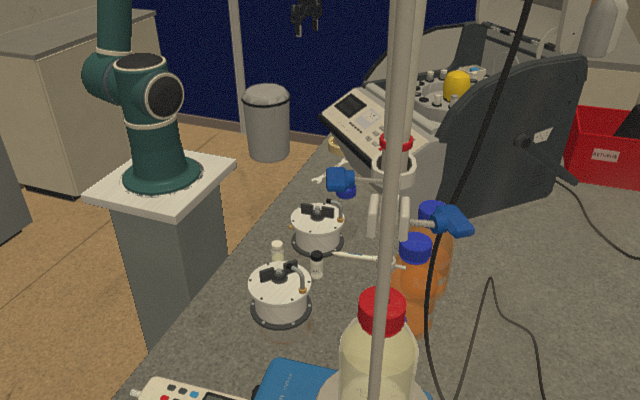

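Emit:
carry_out:
  series: "0 0 0.052 0; 0 0 0.052 0; 0 0 0.052 0; 0.022 -0.05 0 0; 0.022 -0.05 0 0; 0.022 -0.05 0 0; 0.022 -0.05 0 0; 0.022 -0.05 0 0; 0.022 -0.05 0 0; 0.022 -0.05 0 0; 0.022 -0.05 0 0; 0.015 -0.05 0 0; 0.015 -0.05 0 0; 0.015 -0.05 0 0; 0.015 -0.05 0 0; 0.015 -0.05 0 0; 0.015 -0.05 0 0; 0 0 0 0"
  jaw: -1
  grip_force: 20

```text
time: 2.75
tool_pos: [0.4508, -0.0537, 0.401]
tcp_rot: [-0.442, -3.11, 0.001]
wrist_force: [0.1, 0.4, 0.5]
width: 0.001
grip_force: 0.0
```

Emit:
carry_out:
  series: "0.01 -0.048 0 0; 0.01 -0.048 0 0; 0.01 -0.048 0 0; 0.01 -0.048 0 0; 0.01 -0.048 0 0; 0.01 -0.048 0 0; 0.01 -0.05 -0.05 9; 0 0 -0.05 0; 0 0 0 0; 0 0 0 0"

```text
time: 4.0
tool_pos: [0.5202, -0.3818, 0.3096]
tcp_rot: [0.186, 3.134, -0.002]
wrist_force: [0.1, 0.2, 0.8]
width: 0.002
grip_force: 0.0
```

```bash
cat > look.py <<'E'
from h import *
import sys
# fit: nut axis, yaw, wing azimuth from wrist depth
def look(tag,cams=("wrist",)):
    for n in cams:
        im,d,K,T=cam(n);cv2.imwrite(f"pics/{n}{tag}.png",im);W=cloud(d,K,T)
        c=np.array([.525,-.3555])
        z=W[...,2];D=W[...,:2]-c;r=np.hypot(D[...,0],D[...,1])
        m=(abs(z-.068)<.005)&(r<.075)
        if m.sum()>50:
            cc=cv2.minEnclosingCircle(W[m][:,:2].astype(np.float32));print(n,"lid circ",np.round(cc,4) if 0 else cc, m.sum())
        w=(r<.038)&(r>.013)&(z>.084)&(z<.1095)
        P=D[w]
        if len(P)>20:
            a=np.arctan2(P[:,1],P[:,0]);print(n,"wing az(mod pi) line",np.angle(np.mean(np.exp(2j*a)))/2,"n",len(P),"ztop",np.percentile(z[w],[90,97]).round(4))
        p=(r>.044)&(r<.060)&(z>.078)&(z<.125)
        if p.sum()>5:print(n,"tube",np.nanmean(D[p],0),"yaw",np.arctan2(*np.nanmean(D[p],0)[::-1]))
    s=bot.read_state();print({k:np.round(s[k],4) for k in("time","tool_pos","tcp_rot","q","wrist_force","width")})
look(sys.argv[1],sys.argv[2:])
E
python3 look.py 1 wrist scene side
```

```text
wrist lid circ ((0.5262486338615417, -0.3542015552520752), 0.059877920895814896) 5270
wrist wing az(mod pi) line 0.8326503159502586 n 265 ztop [0.1081 0.1088]
wrist tube [ 0.04868034 -0.00984754] yaw -0.1995963882622195
scene lid circ ((0.5241638422012329, -0.3540644645690918), 0.06120380386710167) 1966
scene wing az(mod pi) line 0.8108966847610346 n 117 ztop [0.1067 0.1073]
scene tube [ 0.04723712 -0.0103488 ] yaw -0.2156743818492156
side lid circ ((0.5258603692054749, -0.3549013137817383), 0.06177983060479164) 1625
side wing az(mod pi) line 0.853928124678939 n 225 ztop [0.1064 0.1074]
side tube [ 0.05096499 -0.01131469] yaw -0.21846574548934763
{'time': np.float64(4.15), 'tool_pos': array([ 0.5207, -0.3826,  0.3115]), 'tcp_rot': array([ 0.186 ,  3.1312, -0.0052]), 'q': array([-6.7230e-01,  1.7360e-01,  1.5919e+00,  1.0000e-04,  1.3702e+00,
       -2.1244e+00]), 'wrist_force': array([ 1.0876, -1.0119,  0.659 ]), 'width': np.float64(-0.0002)}
```

Emit:
carry_out:
  series: "-0.003 -0.009 -0.045 -9; 0 0 -0.045 -9; 0 0 -0.045 -9; 0 0 -0.03 -9; 0 0 0 0; 0 0 0 0"

```text
time: 4.9
tool_pos: [0.5178, -0.3924, 0.1455]
tcp_rot: [1.142, 2.922, -0.002]
wrist_force: [0.7, -0.4, 1.3]
width: 0.001
grip_force: 0.0
```

```bash
cat > plan.py <<'E'
import numpy as np,sys
# rows along arc: a0->a1 in steps, finger pose (rho,perp) in wing frame
C=np.array([.5255,-.3545])
def pos(a,rho=.033,perp=.014): return C+rho*np.array([np.cos(a),np.sin(a)])+perp*np.array([-np.sin(a),np.cos(a)])
def arc(a0,a1,n,dz=0,perp=.014):
    A=np.linspace(a0,a1,n+1);P=np.array([pos(a,perp=perp) for a in A]);D=np.diff(P.round(4),axis=0)
    print("; ".join(f"{x:.4f} {y:.4f} {dz:.4f} {np.degrees((a1-a0)/n):.2f}" for x,y in D))
E
python3 - <<'E'
from h import *
from plan import *
ps=[]
s=bot.read_state();print(s["tool_pos"],s["tcp_rot"],s["q"],s["wrist_force"])
print(pos(3.97,perp=.02))
E
```

```text
[ 0.51776909 -0.39242255  0.14545698] [ 1.14215022e+00  2.92222163e+00 -2.07955754e-03] [-6.86883386e-01  2.90145335e-01  1.76173695e+00  5.98423572e-06
  1.08540603e+00 -1.51249527e+00] [ 0.72582411 -0.35345081  1.32901567]
[ 0.51792746 -0.39233724]
```

Emit:
carry_out:
  series: "0 0 -0.02 0; 0 0 -0.015 0; 0 0 -0.0085 0; 0 0 0 0; -0.0022 0.002 0 0; -0.0022 0.002 0 0; 0 0 0 0"

```text
time: 5.78
tool_pos: [0.5119, -0.3876, 0.0996]
tcp_rot: [1.147, 2.924, -0.001]
wrist_force: [0.4, -0.7, 0.1]
width: 0.001
grip_force: 0.2
```

```bash
python3 - <<'E'
from plan import *
arc(3.97,3.97-1.2,10,-0.0001)
arc(2.77,2.77-2.4,18,-0.0001)
E
python3 look.py 2 side
```

```text
-0.0040 0.0017 -0.0001 -6.88; -0.0037 0.0021 -0.0001 -6.88; -0.0034 0.0026 -0.0001 -6.88; -0.0031 0.0030 -0.0001 -6.88; -0.0028 0.0033 -0.0001 -6.88; -0.0023 0.0036 -0.0001 -6.88; -0.0019 0.0039 -0.0001 -6.88; -0.0014 0.0041 -0.0001 -6.88; -0.0008 0.0042 -0.0001 -6.88; -0.0004 0.0042 -0.0001 -6.88
0.0001 0.0048 -0.0001 -7.64; 0.0009 0.0047 -0.0001 -7.64; 0.0014 0.0046 -0.0001 -7.64; 0.0020 0.0043 -0.0001 -7.64; 0.0026 0.0040 -0.0001 -7.64; 0.0031 0.0037 -0.0001 -7.64; 0.0035 0.0032 -0.0001 -7.64; 0.0040 0.0027 -0.0001 -7.64; 0.0042 0.0021 -0.0001 -7.64; 0.0045 0.0016 -0.0001 -7.64; 0.0047 0.0009 -0.0001 -7.64; 0.0048 0.0003 -0.0001 -7.64; 0.0048 -0.0003 -0.0001 -7.64; 0.0046 -0.0009 -0.0001 -7.64; 0.0045 -0.0016 -0.0001 -7.64; 0.0043 -0.0021 -0.0001 -7.64; 0.0040 -0.0027 -0.0001 -7.64; 0.0035 -0.0032 -0.0001 -7.64
side lid circ ((0.5259923934936523, -0.356001615524292), 0.061312977224588394) 1413
side wing az(mod pi) line 0.9234929396406009 n 117 ztop [0.1067 0.1082]
side tube [ 0.01725963 -0.02843602] yaw -1.0252720672873408
{'time': np.float64(5.825), 'tool_pos': array([ 0.512 , -0.3876,  0.0996]), 'tcp_rot': array([ 1.1475e+00,  2.9236e+00, -5.0000e-04]), 'q': array([-6.8680e-01,  3.2500e-01,  1.8095e+00, -1.0000e-04,  1.0062e+00,
       -1.5096e+00]), 'wrist_force': array([ 0.14  , -0.3131,  0.3917]), 'width': np.float64(-0.0031)}
```

Emit:
carry_out:
  series: "-0.0040 0.0017 0 -6.88; -0.0037 0.0021 0 -6.88; -0.0034 0.0026 0 -6.88; -0.0031 0.0030 0 -6.88; -0.0028 0.0033 0 -6.88; -0.0023 0.0036 0 -6.88; -0.0019 0.0039 0 -6.88; -0.0014 0.0041 0 -6.88; -0.0008 0.0042 0 -6.88; -0.0004 0.0042 0 -6.88; 0 0 0 0"

```text
time: 7.2
tool_pos: [0.488, -0.3546, 0.0992]
tcp_rot: [2.598, 1.766, 0.0]
wrist_force: [0.3, -0.7, -0.6]
width: 0.003
grip_force: 0.0
```

```bash
python3 look.py 3 side scene; python3 -c "
from plan import *
print(pos(2.77))
import cv2;a=cv2.imread('pics/side3.png')[200:340,200:400];b=cv2.imread('pics/scene3.png')[190:330,300:500]
cv2.imwrite('pics/c3.png',cv2.resize(np.hstack([a,b]),(800,280)))"
```

```text
side lid circ ((0.5257837772369385, -0.35492587089538574), 0.061216410249471664) 1633
side wing az(mod pi) line -0.18945900916549718 n 251 ztop [0.1056 0.1071]
side tube [ 0.0282919  -0.01030355] yaw -0.34925736285048536
scene lid circ ((0.5249316096305847, -0.35444486141204834), 0.061330366879701614) 1367
scene wing az(mod pi) line -0.29216453921968094 n 103 ztop [0.1051 0.1065]
scene tube [-0.01824961 -0.00484165] yaw -2.8822653444156354
{'time': np.float64(7.3), 'tool_pos': array([ 0.4881, -0.3548,  0.0993]), 'tcp_rot': array([2.5972e+00, 1.7672e+00, 3.0000e-04]), 'q': array([-6.6980e-01,  2.5970e-01,  1.8958e+00,  2.0000e-04,  9.8590e-01,
       -2.9410e-01]), 'wrist_force': array([ 0.2125,  0.6526, -0.248 ]), 'width': np.float64(0.0009)}
[ 0.48966884 -0.35556221]
```

View pics/c3.png

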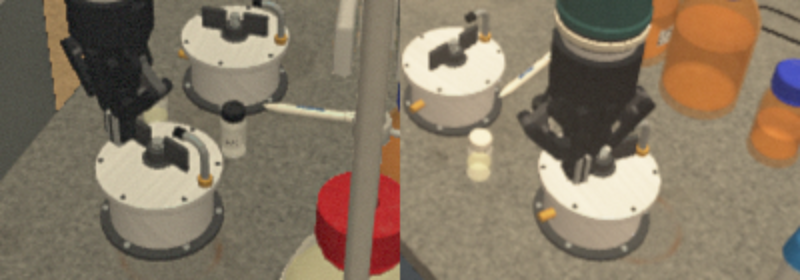

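Emit:
carry_out:
  series: "0.0001 0.0048 -0.0001 -7.64; 0.0009 0.0047 -0.0001 -7.64; 0.0014 0.0046 -0.0001 -7.64; 0.0020 0.0043 -0.0001 -7.64; 0.0026 0.0040 -0.0001 -7.64; 0.0031 0.0037 -0.0001 -7.64; 0.0035 0.0032 -0.0001 -7.64; 0.0040 0.0027 -0.0001 -7.64; 0.0042 0.0021 -0.0001 -7.64; 0.0045 0.0016 -0.0001 -7.64; 0.0047 0.0009 -0.0001 -7.64; 0.0048 0.0003 -0.0001 -7.64; 0.0048 -0.0003 -0.0001 -7.64; 0.0046 -0.0009 -0.0001 -7.64; 0.0045 -0.0016 -0.0001 -7.64; 0.0043 -0.0021 -0.0001 -7.64; 0.0040 -0.0027 -0.0001 -7.64; 0.0035 -0.0032 -0.0001 -7.64; 0 0 0 0"

```text
time: 9.68
tool_pos: [0.5497, -0.3288, 0.0971]
tcp_rot: [-2.589, 1.78, 0.0]
wrist_force: [-0.2, 0.3, -1.0]
width: 0.0
grip_force: 0.0
```

```bash
python3 look.py 4 side scene; python3 -c "
from plan import *
print(pos(.37))
import cv2;a=cv2.imread('pics/side4.png')[200:340,200:400];b=cv2.imread('pics/scene4.png')[190:330,300:500]
cv2.imwrite('pics/c4.png',cv2.resize(np.hstack([a,b]),(800,280)))"
```

```text
side lid circ ((0.5249350070953369, -0.3555860221385956), 0.06175202503800392) 1559
side wing az(mod pi) line 0.3994523690329773 n 224 ztop [0.105  0.1087]
side tube [ 0.04808692 -0.00293866] yaw -0.06103545981382202
scene lid circ ((0.5241014361381531, -0.3543601334095001), 0.06116707995533943) 1913
scene wing az(mod pi) line 0.6155084899437238 n 180 ztop [0.1049 0.1069]
scene tube [ 0.04709361 -0.01026414] yaw -0.2145958144198614
{'time': np.float64(9.775), 'tool_pos': array([ 0.5495, -0.3288,  0.0972]), 'tcp_rot': array([ 2.5890e+00, -1.7794e+00,  1.0000e-04]), 'q': array([-5.7800e-01,  3.2500e-01,  1.8144e+00, -1.0000e-04,  1.0021e+00,
        2.1971e+00]), 'wrist_force': array([-0.4304,  0.3388,  0.6551]), 'width': np.float64(-0.0014)}
[ 0.55120419 -0.32951411]
```

View pics/c4.png

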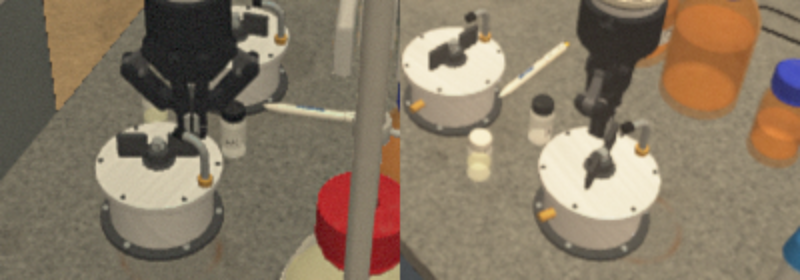

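Emit:
carry_out:
  series: "-0.0015 0.0037 0 0; 0 0 0.03 0; 0 0 0.03 0; 0 0 0.02 10; -0.003 -0.005 0 10; -0.003 -0.005 0 10; -0.003 -0.005 0 10; -0.003 -0.005 0 10; -0.003 -0.005 0 10; -0.003 -0.005 0 10; -0.003 -0.005 0 10; -0.003 -0.005 0 10; -0.003 -0.005 0 10; -0.003 -0.005 0 10; -0.003 -0.002 0 10; -0.002 0 0 10; 0 0 0 10; 0 0 0 10; 0 0 0 10"

```text
time: 12.15
tool_pos: [0.5128, -0.3767, 0.1773]
tcp_rot: [2.198, 2.245, 0.0]
wrist_force: [0.7, -0.3, 0.8]
width: 0.002
grip_force: 0.0
```

Emit:
carry_out:
  series: "0 0 0 10; 0 0 0 5; 0 0 0 0"

```text
time: 12.52
tool_pos: [0.5128, -0.3767, 0.1773]
tcp_rot: [-1.895, -2.506, -0.0]
wrist_force: [0.1, 0.4, -0.4]
width: -0.002
grip_force: 0.0
```

```bash
python3 look.py 5 side scene wrist; python3 -c "
from plan import *
print(pos(3.59,perp=.02))"
```

```text
side lid circ ((0.5247369408607483, -0.3556632399559021), 0.06134432926774025) 1592
side wing az(mod pi) line 0.38129079387620396 n 197 ztop [0.1023 0.1033]
side tube [ 0.05107807 -0.01162089] yaw -0.2237044606369224
scene lid circ ((0.5234478712081909, -0.3540489375591278), 0.060880646109580994) 1973
scene wing az(mod pi) line 0.36346059450104484 n 100 ztop [0.1035 0.1039]
scene tube [ 0.04725145 -0.0100575 ] yaw -0.20972075326166187
wrist lid circ ((0.5257611870765686, -0.3539365231990814), 0.059936631470918655) 12079
wrist wing az(mod pi) line 0.3764355146502366 n 812 ztop [0.1044 0.1048]
wrist tube [ 0.04866627 -0.00698374] yaw -0.14252955039124757
{'time': np.float64(12.675), 'tool_pos': array([ 0.5129, -0.3768,  0.1773]), 'tcp_rot': array([ 1.8957,  2.5052, -0.    ]), 'q': array([-0.6728,  0.2411,  1.7611, -0.    ,  1.1394, -0.948 ]), 'wrist_force': array([ 0.0623, -0.0264,  1.0785]), 'width': np.float64(-0.0012)}
[ 0.50443304 -0.38682929]
```

Emit:
carry_out:
  series: "-0.0108 -0.0084 0 5.7; 0 0 -0.03 0; 0 0 -0.03 0; 0 0 -0.02 0; 0 0 0 0; -0.0011 0.0028 0 0; -0.0011 0.0028 0 0; 0 0 0 0"

```text
time: 13.68
tool_pos: [0.5005, -0.3799, 0.0984]
tcp_rot: [1.766, 2.596, -0.0]
wrist_force: [0.0, 0.2, 0.0]
width: -0.002
grip_force: 0.0
```

```bash
python3 - <<'E'
from plan import *
from h import bot
s=bot.read_state();print(s["tool_pos"],pos(3.517),s["tcp_rot"])
arc(3.517,1.925,12,-0.0001)
arc(1.925,0.333,12,-0.0001)
E
```

```text
[ 0.5005142  -0.37990553  0.09840783] [ 0.4999313  -0.37962452] [ 1.76636102e+00  2.59585580e+00 -2.29427505e-04]
-0.0031 0.0036 -0.0001 -7.60; -0.0026 0.0040 -0.0001 -7.60; -0.0020 0.0042 -0.0001 -7.60; -0.0015 0.0046 -0.0001 -7.60; -0.0008 0.0046 -0.0001 -7.60; -0.0002 0.0048 -0.0001 -7.60; 0.0004 0.0047 -0.0001 -7.60; 0.0010 0.0047 -0.0001 -7.60; 0.0016 0.0044 -0.0001 -7.60; 0.0022 0.0042 -0.0001 -7.60; 0.0028 0.0039 -0.0001 -7.60; 0.0032 0.0035 -0.0001 -7.60
0.0037 0.0030 -0.0001 -7.60; 0.0040 0.0025 -0.0001 -7.60; 0.0044 0.0020 -0.0001 -7.60; 0.0045 0.0013 -0.0001 -7.60; 0.0047 0.0008 -0.0001 -7.60; 0.0048 0.0001 -0.0001 -7.60; 0.0047 -0.0005 -0.0001 -7.60; 0.0046 -0.0011 -0.0001 -7.60; 0.0044 -0.0017 -0.0001 -7.60; 0.0042 -0.0023 -0.0001 -7.60; 0.0038 -0.0029 -0.0001 -7.60; 0.0034 -0.0033 -0.0001 -7.60
```

Emit:
carry_out:
  series: "-0.0031 0.0036 -0.0001 -7.60; -0.0026 0.0040 -0.0001 -7.60; -0.0020 0.0042 -0.0001 -7.60; -0.0015 0.0046 -0.0001 -7.60; -0.0008 0.0046 -0.0001 -7.60; -0.0002 0.0048 -0.0001 -7.60; 0.0004 0.0047 -0.0001 -7.60; 0.0010 0.0047 -0.0001 -7.60; 0.0016 0.0044 -0.0001 -7.60; 0.0022 0.0042 -0.0001 -7.60; 0.0028 0.0039 -0.0001 -7.60; 0.0032 0.0035 -0.0001 -7.60"

```text
time: 15.18
tool_pos: [0.5008, -0.3285, 0.0965]
tcp_rot: [3.093, 0.548, -0.001]
wrist_force: [-1.6, -0.2, 0.9]
width: -0.0
grip_force: 0.6
```

Emit:
carry_out:
  series: "0.0037 0.0030 -0.0001 -7.60; 0.0040 0.0025 -0.0001 -7.60; 0.0044 0.0020 -0.0001 -7.60; 0.0045 0.0013 -0.0001 -7.60; 0.0047 0.0008 -0.0001 -7.60; 0.0048 0.0001 -0.0001 -7.60; 0.0047 -0.0005 -0.0001 -7.60; 0.0046 -0.0011 -0.0001 -7.60; 0.0044 -0.0017 -0.0001 -7.60; 0.0042 -0.0023 -0.0001 -7.60; 0.0038 -0.0029 -0.0001 -7.60; 0.0034 -0.0033 -0.0001 -7.60; 0 0 0 0; -0.0014 0.0038 0 0; 0 0 0.03 0; 0 0 0.03 0; 0 0 0.025 10"

```text
time: 17.3
tool_pos: [0.5511, -0.3268, 0.1815]
tcp_rot: [2.713, -1.583, 0.003]
wrist_force: [-0.1, -1.0, 0.3]
width: -0.002
grip_force: 0.0
```

Emit:
carry_out:
  series: "-0.003 -0.004 0 10; -0.003 -0.004 0 10; -0.003 -0.004 0 10; -0.003 -0.004 0 10; -0.003 -0.004 0 10; -0.003 -0.004 0 10; -0.003 -0.004 0 10; -0.003 -0.004 0 10; -0.003 -0.004 0 10; -0.003 -0.004 0 10; -0.003 -0.004 0 10; -0.003 -0.004 0 10; 0 0 0 10; 0 0 0 10; 0 0 0 10; 0 0 0 10; 0 0 0 10; 0 0 0 0"

```text
time: 19.55
tool_pos: [0.5149, -0.3747, 0.1801]
tcp_rot: [1.822, 2.559, -0.0]
wrist_force: [1.1, 0.4, -0.1]
width: 0.002
grip_force: 0.0
```

```bash
python3 look.py 6 side scene wrist
```

```text
side lid circ ((0.5254704356193542, -0.35471174120903015), 0.061630818992853165) 1618
side wing az(mod pi) line 0.28103473743105334 n 179 ztop [0.0999 0.1007]
side tube [ 0.05088267 -0.01150327] yaw -0.2223368219541917
scene lid circ ((0.5228166580200195, -0.35313892364501953), 0.060712698847055435) 1990
scene wing az(mod pi) line 0.2764970700985425 n 105 ztop [0.1004 0.1011]
scene tube [ 0.04735721 -0.01007598] yaw -0.20963945941446963
wrist lid circ ((0.5257700085639954, -0.3540523648262024), 0.06002414599061012) 12053
wrist wing az(mod pi) line 0.2858971619982327 n 712 ztop [0.1012 0.1017]
wrist tube [ 0.04863415 -0.00695331] yaw -0.14200939305460683
{'time': np.float64(19.7), 'tool_pos': array([ 0.5148, -0.3747,  0.18  ]), 'tcp_rot': array([ 1.8239,  2.5576, -0.    ]), 'q': array([-0.6683,  0.2392,  1.7582,  0.    ,  1.1439, -1.0002]), 'wrist_force': array([ 0.7078,  0.2938, -0.1896]), 'width': np.float64(-0.0007)}
```

Emit:
carry_out:
  series: "-0.0154 -0.0083 0 -2.7; 0 0 -0.03 0; 0 0 -0.03 0; 0 0 -0.025 0; 0 0 0 0; -0.0009 0.0029 0 0; -0.0008 0.0029 0 0; 0 0 0 0"

```text
time: 20.7
tool_pos: [0.4982, -0.3776, 0.0962]
tcp_rot: [1.88, 2.514, -0.0]
wrist_force: [-0.3, -0.4, 1.0]
width: 0.002
grip_force: 0.0
```

```bash
python3 - <<'E'
from plan import *
from h import bot
s=bot.read_state();print(s["tool_pos"],pos(3.427),s["tcp_rot"])
arc(3.427,2.927,5)
arc(2.927,2.667,4)
E
```

```text
[ 0.49824421 -0.37759099  0.09615833] [ 0.49777662 -0.37722475] [ 1.88014028e+00  2.51438499e+00 -1.85663190e-04]
-0.0022 0.0029 0.0000 -5.73; -0.0018 0.0030 0.0000 -5.73; -0.0015 0.0033 0.0000 -5.73; -0.0012 0.0034 0.0000 -5.73; -0.0008 0.0034 0.0000 -5.73
-0.0004 0.0024 0.0000 -3.72; -0.0002 0.0023 0.0000 -3.72; 0.0000 0.0023 0.0000 -3.72; 0.0000 0.0023 0.0000 -3.72
```

Emit:
carry_out:
  series: "-0.0022 0.0029 0 -5.73; -0.0018 0.0030 0 -5.73; -0.0015 0.0033 0 -5.73; -0.0012 0.0034 0 -5.73; -0.0008 0.0034 0 -5.73; 0 0 0 0"

```text
time: 21.45
tool_pos: [0.4905, -0.3615, 0.0955]
tcp_rot: [2.443, 1.973, 0.0]
wrist_force: [-0.5, -0.1, 0.1]
width: 0.002
grip_force: 0.0
```

Emit:
carry_out:
  series: "-0.0004 0.0024 0 -3.72; -0.0002 0.0023 0 -3.72; 0 0 0 0; 0 0 0 0"

```text
time: 21.95
tool_pos: [0.4895, -0.3597, 0.0957]
tcp_rot: [2.562, 1.811, -0.004]
wrist_force: [-3.2, -9.6, -2.4]
width: -0.002
grip_force: 4.3
```

Emit:
carry_out:
  series: "0 0.0023 0 -3.72; 0 0 0 0; 0 0 0 0"

```text
time: 22.32
tool_pos: [0.4889, -0.359, 0.0958]
tcp_rot: [2.617, 1.726, -0.007]
wrist_force: [-4.6, -13.3, -1.8]
width: -0.0
grip_force: 7.1
```

```bash
python3 look.py 7 side
```

```text
side lid circ ((0.5261670351028442, -0.3559507727622986), 0.06112702190876007) 1606
side wing az(mod pi) line -0.0073481415005490925 n 232 ztop [0.1045 0.108 ]
side tube [ 0.02467189 -0.01143745] yaw -0.43409126516763386
{'time': np.float64(22.375), 'tool_pos': array([ 0.4889, -0.359 ,  0.0958]), 'tcp_rot': array([ 2.6171,  1.7259, -0.0073]), 'q': array([-0.6709,  0.2665,  1.8944, -0.0079,  0.9759, -0.2617]), 'wrist_force': array([ -5.1366, -13.1212,  -1.2565]), 'width': np.float64(0.0011)}
```

Emit:
carry_out:
  series: "0 -0.005 0 0; 0 -0.006 0 0; 0 0 0.03 0; 0 0 0.04 0; -0.03 0 0.05 0; -0.03 0 0.03 0; 0 0 0 0; 0 0 0 0"

```text
time: 23.38
tool_pos: [0.4299, -0.365, 0.2443]
tcp_rot: [-2.625, -1.725, -0.001]
wrist_force: [-0.5, -1.0, -0.8]
width: -0.004
grip_force: 0.0
```

```bash
python3 look.py 8 side scene wrist; python3 -c "
import cv2,numpy as np;a=cv2.imread('pics/side8.png')[180:340,200:400];b=cv2.imread('pics/scene8.png')[180:340,300:500]
w=cv2.imread('pics/wrist8.png')
cv2.imwrite('pics/c8.png',np.vstack([cv2.resize(np.hstack([a,b]),(640,256)),w[50:390]]))
from h import *
# tight nut reference with the same estimator
for n in('side','scene'):
    im,d,K,T=cam(n);W=cloud(d,K,T);z=W[...,2]
    for c in((.517,-.1355),(.5255,-.3545)):
        D=W[...,:2]-c;r=np.hypot(D[...,0],D[...,1]);w=(r<.038)&(r>.013)&(z>.084)&(z<.107);P=D[w];a=np.arctan2(P[:,1],P[:,0])
        p=(r>.044)&(r<.06)&(z>.078)&(z<.125);t=np.nanmean(D[p],0)
        print(n,c,np.angle(np.mean(np.exp(2j*a)))/2,np.percentile(z[w],[80,90,97]),'yaw',np.arctan2(t[1],t[0]))
"
```

```text
side lid circ ((0.5266742706298828, -0.3552004098892212), 0.06125034764409065) 1670
side wing az(mod pi) line -0.20674485359672418 n 183 ztop [0.0995 0.1003]
side tube [ 0.05076486 -0.01138372] yaw -0.22059476892022595
scene lid circ ((0.5243971943855286, -0.3543867766857147), 0.06137923151254654) 1870
scene wing az(mod pi) line -0.19967395588654313 n 147 ztop [0.0998 0.1007]
scene tube [ 0.04699688 -0.01011434] yaw -0.21197969848278608
wrist lid circ ((0.5254759788513184, -0.35380128026008606), 0.05998612195253372) 8971
wrist wing az(mod pi) line -0.21948382681627873 n 343 ztop [0.1009 0.1016]
wrist tube [ 0.04858862 -0.00680884] yaw -0.13922575749214422
{'time': np.float64(23.525), 'tool_pos': array([ 0.4296, -0.3646,  0.2429]), 'tcp_rot': array([-2.6223e+00, -1.7245e+00,  7.0000e-04]), 'q': array([-7.4810e-01,  5.7300e-02,  1.8465e+00,  3.0000e-04,  1.2409e+00,
       -3.4080e-01]), 'wrist_force': array([ 0.0418, -0.1242,  0.455 ]), 'width': np.float64(-0.0012)}
side (0.517, -0.1355) 0.08082977115934344 [0.0980894  0.09894479 0.1001    ] yaw 0.03996736386899648
side (0.5255, -0.3545) -0.21504802035103643 [0.09891077 0.1001112  0.10096147] yaw -0.24295395956311347
scene (0.517, -0.1355) 0.08123803908391887 [0.09885296 0.09967635 0.10116336] yaw 0.07309705198594156
scene (0.5255, -0.3545) -0.19600137414909657 [0.09898256 0.09992158 0.10057345] yaw -0.23622139232816688
```

View pics/c8.png

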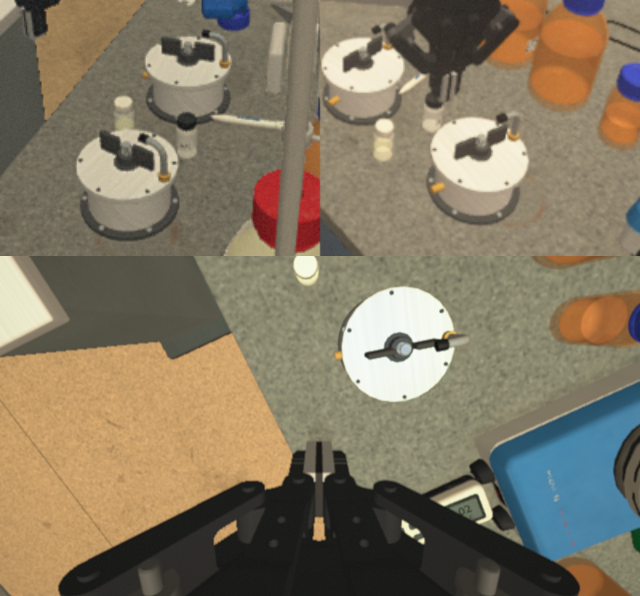

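```bash
python3 -c "
from workcell import bot
print(bot.finish_job())"
```

```text
the job is handed in; nothing more can be done
None
```

I turned holder_a's wing nut down in three closed-finger strokes until it met its springy stop (about 14 N of push), and its wings now line up with the tube. The hand is clear, nothing else was touched, and the job was handed in at about 24 s; no verdict came back.

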